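Open the spray-mask jig that holds the yellow limb

TASK

Open the painting jig that holds the yellow and black vinyl limb: first pull its red safety catch fully back, away from the mask, then lift the steel mask by its black grip until it stands up on its own at about 70 degrees. Leave the catch back and the mask standing open, and do not touch the other jig, the one with the green figure.

Things in the scene. Friction and masses are not known exactly. Their poses are not given: they have to be found in the camera images.
- catch (a joint): m the red slide catch of the yellow limb's jig is pulled back: 0 = locked (tongue 16 mm over the mask's front lip, stops it rising), starts 0 to 0.005, mask free beyond 0.017, 0.028 = fully back at its stop. Slides level along -x of catch_knob, away from the mask; takes 2 to 4 N; stays where left.
- catch_knob (a point): centre of the top face of that catch's red knob, 82.5 mm above the table. Knob: upright square post 16 x 16 mm, 21 mm high, on a red plate 14 mm wide, 5 mm thick, over a flat blue shelf 40 mm wide with its top 54.5 mm above the table. Axes are the jig's: x level towards the mask and hinge, y level along the hinge, z up.
- mask (a joint): opening angle (rad) of the steel mask of the yellow limb's jig: 0 = closed, level (start), grows as lifted, 1.4 = stop. A stiff hinge along y at the jig's far edge holds it where left; lifting at the grip takes 3 to 6 N. Frame 145 x 176 x 5 mm with open windows on a blue tray, top 55 mm up; the yellow limb with black bands is seen through it.
- mask_grip (a point): centre of that mask's black grip: roller 16 mm dia., 24 mm long along y, 40 mm before the tray, 52.5 mm above the bare table when closed. Pinched on its end faces (fingers closing along y) it turns between them as the mask rises on a 185 mm arc; hinge line 185 mm along x, same height. Axes turn with the mask; closed: x level to hinge, y along hinge, z up. Locked knob at x 20, y 115 mm.
- jig_green: the other jig, same make and size (blue tray 150 x 180 mm, 55 mm high, its own red catch and steel mask) but with a green beast figure inside; not to be touched. Origin at table height, 85 mm before its hinge line; x towards the hinge, y along it, z up. Which jig stands left or right varies.

How it is judged:
By the outcome, as a careful person would: the job done as asked, in the order asked, and still so for the second after the job is handed in, with the robot touching nothing.
It also fails if it takes over 45 s, if anything falls off the work surface, if the arm or the gripper's body presses on something with over 40 N, if the wrist force passes 120 N, or if a joint passes its speed limit or range.

ROBOT

A 7-joint arm with a two-finger parallel gripper is mounted at the origin on the work surface. World frame = base frame: x ahead of the robot, y to its left, z up, the work surface at z = 0. Lengths are in mm, angles in rad, forces in N, time in s.
With the tool pointing down it reaches from about 400 to 900 mm from the base axis. Payload 5.5 kg.
Tool frame: the origin (TCP) lies midway between the tips of the shut fingers; the grasp point (between the pads) lies 19 mm behind it; x points along the fingers, y is the direction in which the jaws open and shut, and the axes are right-handed (so a half turn about x gives the same grasp; the last joint's range is limited). The gripper opens to 92 mm and grips with 3 to 60 N. Pads are 19 mm wide; open, the fingers measure 130 mm over their backs; the gripper's body (75 mm by 190 mm) begins 47 mm behind the grasp point.
Start: joints at [1.553, 0.501, -0.427, 1.55, 0.221, 1.138, -0.21], TCP at [180.166, -624.532, 192.029] pointing down, gripper open.
Joint ranges: [-2.88, 2.88], [-0.31, 2.03], [-1.54, 1.56], [0.2, 2.42], [-1.41, 4.55], [0.19, 2.02], [-2.57, 2.57]. Speed limits (rad/s): [2.57, 2.57, 3.14, 3.14, 3.14, 3.14, 3.14].

INTERFACE

Orientations are given as a unit quaternion [x, y, z, w].
In Python, from station import arm gives the robot as it stands.
- The arm moves only by the tool apply_moves, never from a script. Its argument "series" is one flat list of numbers, 6 for each row, row after row: the shift along the world's x, y, z in mm, then the turn, a rotation vector about the world's x, y, z in rad. A call has exactly 5 rows; each row is the pose to reach, as a shift and turn from the pose measured when the call began; what a row does not reach only later rows make up. A row lasts 1/8 s, in which the tool goes at most 62.5 mm and 10.7 degrees, less where a joint would pass 70% of its speed; a pose out of reach is approached as far as the arm can. A call with a gripper value outside its range is refused whole. "grip" is the opening, from 0 (shut) to 1 (fully open), set as the call begins (left out, the last holds). The fingers move at their own pace and stop on an object; the grip force is fixed at half the most. Time passes only in rows, so rows that repeat a pose let the fingers close, or fill a call up. It gives the time, the measured TCP pose, the force and the opening at its end, in the units of the state.
- arm.observe(): the state, without advancing time (a new reading comes with each control period).
- arm.snapshot(name): name is "scene" or "side" or "wrist"; returns the picture (400x640x3 uint8, red, green, blue); there is no depth.
- arm.camera_model(name): a dict with "fx", "fy", "cx", "cy" (pixels), "k1" (the pictures are not rectified: a ray, as slopes to the right and down, at radius r is drawn at 1 + k1 r^2 times it, then the intrinsics apply), "extrinsics" (4x4, takes a point from camera to world coordinates); the wrist camera has in their place "tool_from_camera" (4x4, takes a point from camera to tool coordinates, whose origin is the TCP and whose axes are the tool frame's). Camera axes: x right, y up, looking along -z (the intrinsics and any distortion apply to the point x, -y, -z); pixel columns grow to the right and rows downward; lengths in mm; the calibration is good to about 2 mm. A picture is of the moment at which its call begins: read the wrist's pose just before it. camera_model takes no time and is no camera call.
- arm.job_done(): hands the job in, once; it reports no verdict.
The state is a dict: "time_s": time; "joint_pos": joint angles; "joint_velocities": joint speeds; "joint_torque": joint torques, N m; "tool_pos": TCP position; "eef_rot": TCP orientation; "ft_force": force on the tool from outside, world axes, zero at the start; "torque": the same for the moment, N m; "grip_width": opening from 0.0 (shut) to 1.0 (fully open).
Only numpy, scipy, OpenCV 4.12 (cv2) and the standard library are available. Lean on these libraries where they do the work, as an engineer would, in place of code of your own. Each camera call takes 0.05 s, during which the arm holds its last target.

## Working session

There is one attempt and no reset: what is moved stays moved. The work goes in short steps, Python scripts to look and compute and a tool call to move; the robot and the scene stay as the last step left them, time stands still between calls to the robot, and variables do not carry over. Pictures are saved under pics/ and viewed, and the job is handed in when it is done.

Besides the shell and the picture viewer there is one more tool, called after "Call:" by a JSON object that holds its "fn" and its "kwargs". apply_moves: Moves the arm, as the interface text tells. Its arguments: {"type":"object","properties":{"series":{"type":"array"},"grip":{"type":"number"}},"required":["series"]}

```bash
mkdir -p pics; ls; python3 - <<'E'
from station import arm
import cv2
print(arm.observe())
for n in ["scene","side","wrist"]:
    im=arm.snapshot(n); cv2.imwrite(f"pics/{n}0.png",im[:,:,::-1]); 
    print(n,{k:(v if not hasattr(v,'tolist') else v.tolist()) for k,v in arm.camera_model(n).items()})
E
```

```text
pics
{'time_s': 0.0, 'joint_pos': array([ 1.55319893,  0.50187075, -0.42675187,  1.55144327,  0.2208047 ,
        1.13826902, -0.21026117]), 'joint_velocities': array([ 1.42917352e-03, -1.32456602e-03,  2.04788223e-04,  5.14872786e-04,
       -8.15712683e-04,  1.11051160e-03, -2.13617244e-05]), 'joint_torque': array([ 7.92927767e-04, -5.66588044e+01, -5.81639126e+00, -2.79114372e+01,
       -6.88831578e-02,  3.06257978e-02,  1.57427039e-04]), 'tool_pos': array([ 179.85644874, -623.83258182,  190.96336689]), 'eef_rot': array([-0.70006987, -0.09965265,  0.70022165, -0.09829122]), 'ft_force': array([ 0.02096309, -0.51154366,  0.19183245]), 'torque': array([-0.01140516, -0.03008198,  0.0114914 ]), 'grip_width': 1.0006074244734577}
scene {'fx': 467.05835013556333, 'fy': 467.05835013556333, 'cx': 329.39959541194213, 'cy': 197.32375433579764, 'k1': 0.016263628772385637, 'extrinsics': [[0.7561614103826828, -0.3728745907516802, 0.5377587386736165, 1069.472829867361], [0.6543827587473625, 0.428645559263076, -0.6229335354419732, -577.9244514991582], [0.0017681918060643593, 0.8229383476882163, 0
[... 237 characters left out ...]
.1257040616304143, -0.16404324348606866, 477.57370112809923], [-0.20620684299129685, 0.540780804190163, -0.8154966951024406, -560.8448278988016], [-0.013799809686197472, 0.8317178672537084, 0.5550269854192383, 475.0628405078668], [0.0, 0.0, 0.0, 1.0]]}
wrist {'fx': 355.2158416409591, 'fy': 355.2158416409591, 'cx': 321.7730958425984, 'cy': 198.78145649096993, 'k1': -0.06566356231208123, 'tool_from_camera': [[-0.0014388053825292442, 0.28750221133603154, -0.9577788932295173, -193.59321445139713], [0.9999986895902797, -0.00029707325155384966, -0.0015914035323076566, -0.569484650364549], [-0.0007420625247477878, -0.9577799278667157, -0.2875014071597465, -77.43298384999903], [0.0, 0.0, 0.0, 1.0]]}
```

View pics/scene0.png

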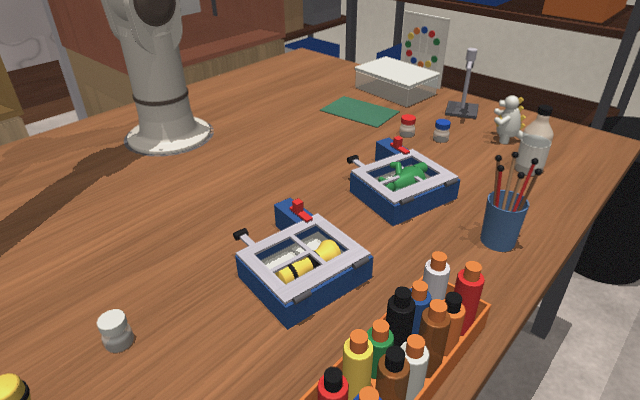

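View pics/side0.png

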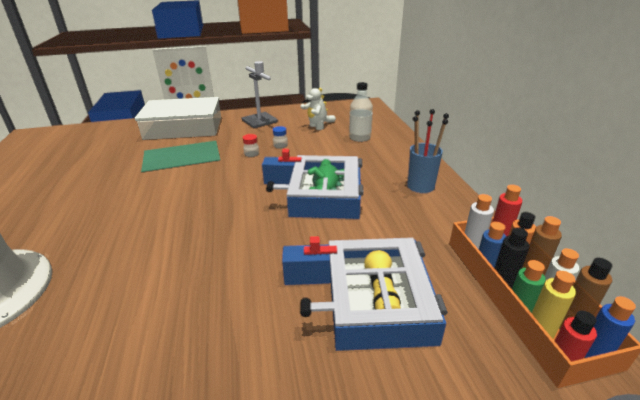

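View pics/wrist0.png

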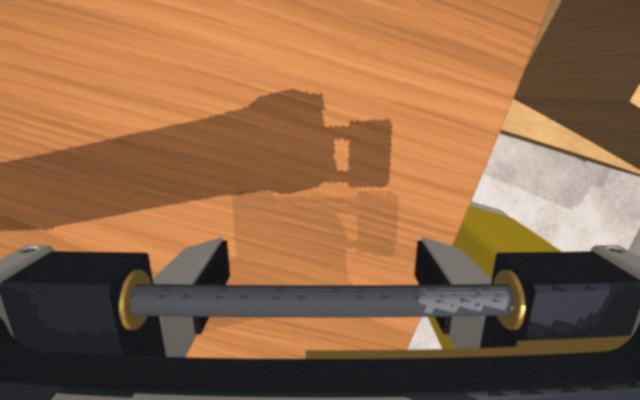

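Yellow jig: the scene view shows its knob near (297,205) and grip near (241,236), and the side view shows them at (315,243) and (306,307). The green jig is farther out, at +y. Next I'll triangulate.

```bash
cat > h.py <<'E'
import numpy as np, cv2
from station import arm
from scipy.spatial.transform import Rotation as R
def cam(n,st=None):
    m=arm.camera_model(n)
    if n=="wrist":
        T=np.eye(4);T[:3,:3]=R.from_quat(st["eef_rot"]).as_matrix();T[:3,3]=st["tool_pos"]
        m["extrinsics"]=T@np.array(m["tool_from_camera"])
    m["E"]=np.array(m["extrinsics"]);return m
def ray(m,u,v):
    xd=(u-m["cx"])/m["fx"];yd=(v-m["cy"])/m["fy"];x,y=xd,yd
    for _ in range(20):
        s=1+m["k1"]*(x*x+y*y);x,y=xd/s,yd/s
    d=m["E"][:3,:3]@np.array([x,-y,-1]);return m["E"][:3,3],d/np.linalg.norm(d)
def proj(m,p):
    q=m["E"][:3,:3].T@(np.asarray(p)-m["E"][:3,3]);x,y=q[0]/-q[2],-q[1]/-q[2]
    s=1+m["k1"]*(x*x+y*y);return np.array([m["fx"]*x*s+m["cx"],m["fy"]*y*s+m["cy"]])
def onz(m,u,v,z):
    o,d=ray(m,u,v);return o+d*(z-o[2])/d[2]
def tri(*a):
    A=0;b=0
    for m,u,v in a:
        o,d=ray(m,u,v);P=np.eye(3)-np.outer(d,d);A=A+P;b=b+P@o
    return np.linalg.solve(A,b)
E
python3 - <<'E'
import cv2
a=cv2.imread("pics/scene0.png")[185:325,220:380];b=cv2.imread("pics/side0.png")[225:350,275:455]
cv2.imwrite("pics/sc_c.png",cv2.resize(a,None,fx=4.8,fy=4.2 if 0 else 4.2,interpolation=cv2.INTER_CUBIC)[:600,:800])
cv2.imwrite("pics/si_c.png",cv2.resize(b,None,fx=4.4,fy=4.4,interpolation=cv2.INTER_CUBIC))
E
```

```text
(no output)
```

View pics/sc_c.png

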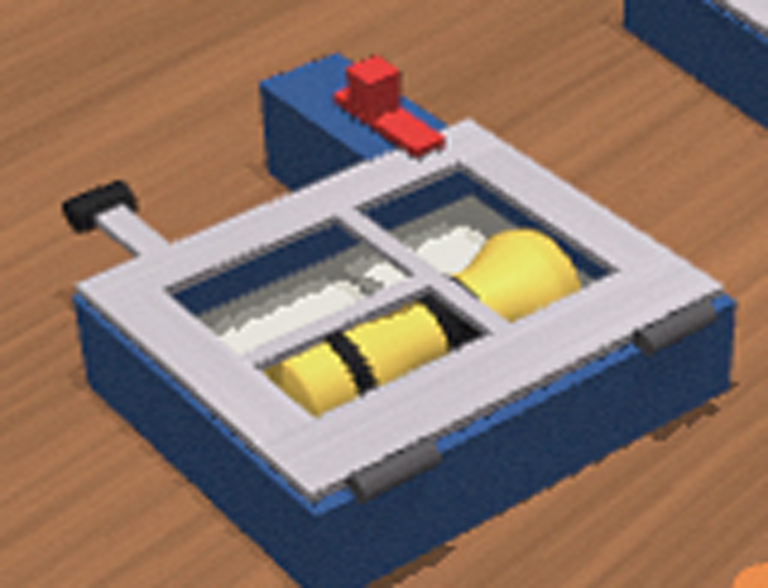

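View pics/si_c.png

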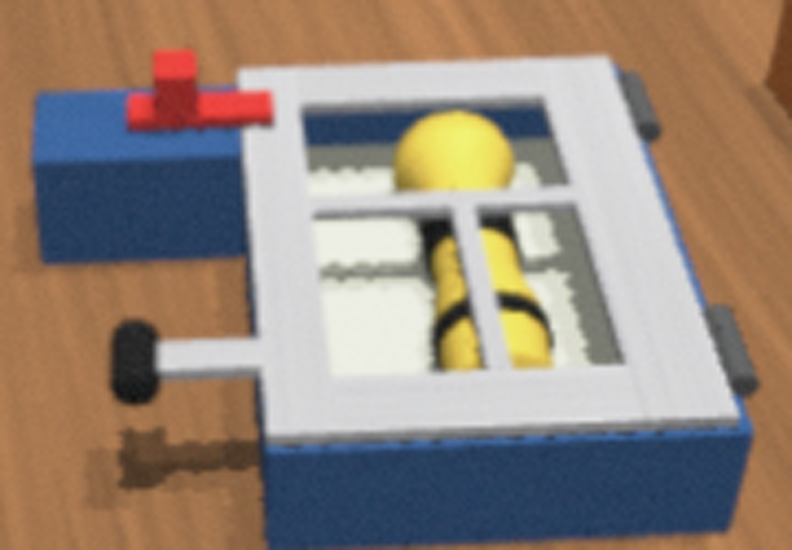

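```bash
python3 - <<'E'
from h import *
s=cam("scene");d=cam("side")
S=lambda u,v:(220+u/4.8,185+v/4.2); D=lambda u,v:(275+u/4.4,225+v/4.4)
P={"knob":((373,70),(175,57)),"grip":((99,205),(134,361)),"c1":((78,290),(270,442)),"c2":((468,122),(239,70)),"c3":((722,290),(610,58)),"c4":((315,497),(742,424))}
Z={"knob":82.5,"grip":52.5}
for k,(a,b) in P.items():
    z=Z.get(k,55);a=S(*a);b=D(*b)
    print(k,tri((s,*a),(d,*b)).round(1),onz(s,*a,z).round(1),onz(d,*b,z).round(1))
E
```

```text
knob [561.9 -79.2  81.8] [563.9 -81.9  82.5] [561.9 -77.7  82.5]
grip [ 526.  -190.2   52.7] [ 525.9 -190.3   52.5] [ 526.  -189.7   52.5]
c1 [ 561.  -229.5   51.5] [ 564.5 -232.1   55. ] [ 560.3 -232.1   55. ]
c2 [590.6 -57.1  53.9] [592.1 -59.1  55. ] [590.4 -57.3  55. ]
c3 [733.4 -81.9  53.6] [734.7 -84.3  55. ] [732.7 -82.4  55. ]
c4 [ 703.5 -254.1   52. ] [ 705.2 -255.1   55. ] [ 701.8 -257.2   55. ]
```

```bash
python3 - <<'E'
from h import *
st=arm.observe();M=R.from_quat(st["eef_rot"]).as_matrix();print(M.round(3))
yaw=np.arctan2(-.169,.986);x=np.array([np.cos(yaw),np.sin(yaw),0]);y=np.array([-x[1],x[0],0])
for sg in (1,-1):
    T=np.c_[[0,0,-1],sg*y,np.cross([0,0,-1],sg*y)]
    print(sg,R.from_matrix(T@M.T).as_rotvec().round(3))
s=cam("scene")
print(onz(s,118,345,0),onz(s,15,395,50),onz(s,390,150,55))
E
```

```text
[[-0.     0.277 -0.961]
 [ 0.001 -0.961 -0.277]
 [-1.    -0.001 -0.   ]]
1 [ 0.000e+00 -2.000e-03  2.691e+00]
-1 [-0.001 -0.    -0.451]
[ 536.55609788 -442.54478892    0.        ] [ 556.37372399 -573.73842483   50.        ] [552.44081821 235.55952691  55.        ]
```

Call:
{"fn": "apply_moves", "kwargs": {"series": [34,49,0,0,0,-0.1,68,98,0,0,0,-0.2,102,147,0,0,0,-0.3,136,196,0,0,0,-0.4,170,245,0,0,0,-0.451], "grip": 0.5}}

```text
time_s: 0.78
tool_pos: [350.7, -377.2, 191.2]
eef_rot: [0.705, -0.06, -0.704, -0.061]
ft_force: [1.9, -1.0, 0.3]
grip_width: 0.523
```

Call:
{"fn": "apply_moves", "kwargs": {"series": [34,49,0,0,0,-0.03,68,98,0,0,0,-0.05,102,147,0,0,0,-0.05,136,196,0,0,0,-0.05,170,245,0,0,0,-0.05]}}

```text
time_s: 1.4
tool_pos: [521.5, -130.8, 191.2]
eef_rot: [0.703, -0.078, -0.703, -0.079]
ft_force: [0.9, -1.0, 0.1]
grip_width: 0.5
```

```bash
python3 - <<'E'
from h import *
st=arm.observe();im=arm.snapshot("wrist");cv2.imwrite("pics/w1.png",im[:,:,::-1])
M=R.from_quat(st["eef_rot"]).as_matrix();print(st,M.round(3))
w=cam("wrist",st)
print(proj(w,[562.5,-79.5,82.5]),proj(w,[526,-190,52.5]))
E
```

```text
{'time_s': 1.4, 'joint_pos': array([ 0.71048211,  0.32796287, -0.62220818,  1.83025552,  0.21690883,
        1.05151235, -1.78861184]), 'joint_velocities': array([-0.81159731,  0.31895541, -0.15601491, -0.34771428,  0.23952491,
        0.1205334 , -1.02007472]), 'joint_torque': array([ 2.98337907e+00, -4.48546600e+01, -6.10594869e+00, -2.47089797e+01,
       -5.40123470e-01, -2.97556445e-02,  1.35267835e+00]), 'tool_pos': array([ 521.45407697, -130.77363652,  191.2047873 ]), 'eef_rot': array([ 0.70284279, -0.0783313 , -0.70259444, -0.07897646]), 'ft_force': array([ 0.94793113, -1.02953498,  0.08816044]), 'torque': array([ 0.01083652, -0.05956681, -0.04185409]), 'grip_width': 0.49951023811563133} [[ 0.    -0.221 -0.975]
 [ 0.001 -0.975  0.221]
 [-1.    -0.001 -0.   ]]
[252.8799174  151.85251356] [381.6726802 158.5777702]
```

View pics/w1.png

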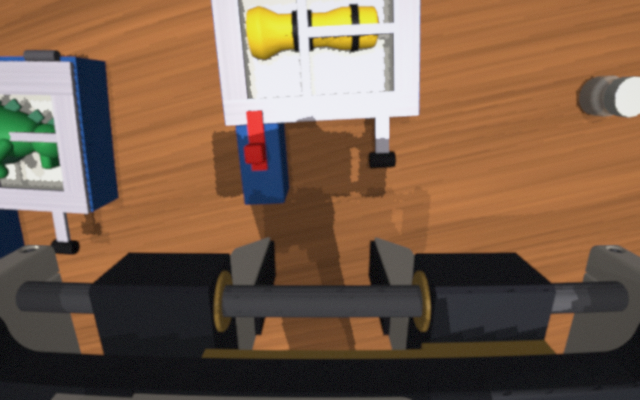

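The wrist view puts the grip at (382,159), against a predicted (381.7,158.6). The knob is at about (254,152), against a predicted (253,152). Both estimates hold.

Call:
{"fn": "apply_moves", "kwargs": {"series": [20,25,-10,0,0,0.03,41,51,-40,0,0,0.054,41,51,-70,0,0,0.054,41,51,-80,0,0,0.054,41,51,-80,0,0,0.054]}}

```text
time_s: 2.08
tool_pos: [566.5, -70.4, 111.6]
eef_rot: [0.706, -0.054, -0.704, -0.059]
ft_force: [-0.1, -0.4, -0.0]
grip_width: 0.502
```

```bash
python3 - <<'E'
from h import *
st=arm.observe();im=arm.snapshot("wrist");cv2.imwrite("pics/w2.png",im[:,:,::-1])
M=R.from_quat(st["eef_rot"]).as_matrix();print(st["tool_pos"],M.round(3),st["ft_force"])
w=cam("wrist",st)
print(proj(w,[562.5,-80,82.5]),proj(w,[526,-190,52.5]))
E
```

```text
[566.53727871 -70.3883274  111.59053838] [[ 0.004 -0.159 -0.987]
 [ 0.007 -0.987  0.159]
 [-1.    -0.007 -0.002]] [-0.07132612 -0.41595691 -0.00916496]
[337.39553226 217.63321377] [484.02124826 227.42522047]
```

View pics/w2.png

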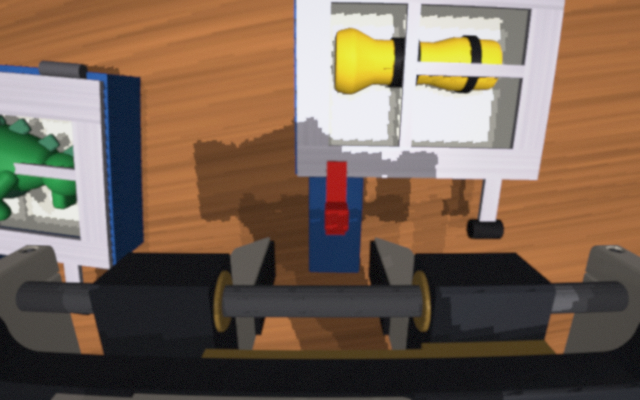

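Call:
{"fn": "apply_moves", "kwargs": {"series": [-4,-9.5,0,0,0,0,-4,-9.5,0,0,0,0,-4,-9.5,-20,0,0,0,-4,-9.5,-50,0,0,0,-4,-9.5,-50,0,0,0]}}

```text
time_s: 2.75
tool_pos: [560.5, -79.6, 59.6]
eef_rot: [-0.704, 0.054, 0.705, 0.059]
ft_force: [-0.3, 0.3, 0.3]
grip_width: 0.499
```

```bash
python3 - <<'E'
from h import *
st=arm.observe();im=arm.snapshot("side");cv2.imwrite("pics/s3.png",cv2.resize(im[180:340,250:450,::-1],None,fx=3.7,fy=3.7))
print(st["tool_pos"],st["ft_force"])
E
```

```text
[560.50079541 -79.57580991  59.55577949] [-0.33544647  0.28822795  0.30086112]
```

View pics/s3.png

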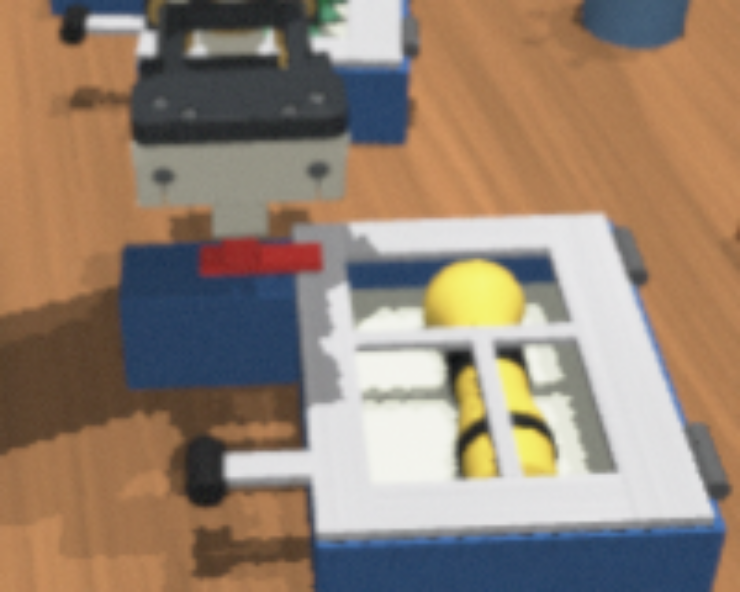

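The side view shows the near finger standing over the shelf beside the knob at about (240,220) in the crop, clear of the green jig. Closing on the knob now.

Call:
{"fn": "apply_moves", "kwargs": {"series": [0,0,0,0,0,0,0,0,0,0,0,0,0,0,0,0,0,0,0,0,0,0,0,0,0,0,0,0,0,0], "grip": 0}}

```text
time_s: 3.42
tool_pos: [562.1, -79.6, 61.3]
eef_rot: [0.706, -0.054, -0.704, -0.059]
ft_force: [-0.7, 0.2, -0.4]
grip_width: 0.021
```

The opening went to 0.02, where a knob between the pads would give about 0.17. I'll take a look.

```bash
python3 - <<'E'
from h import *
st=arm.observe();a=arm.snapshot("scene")
print(st["tool_pos"],st["grip_width"],st["ft_force"])
im=arm.snapshot("side");cv2.imwrite("pics/s4.png",cv2.resize(im[180:340,250:450,::-1],None,fx=3.7,fy=3.7))
cv2.imwrite("pics/c4.png",cv2.resize(a[140:300,220:400,::-1],None,fx=3.7,fy=3.7))
w=arm.snapshot("wrist");cv2.imwrite("pics/w4.png",w[:,:,::-1])
E
```

```text
[562.05405756 -79.56129953  61.2590449 ] 0.021278278175586824 [-0.71682308  0.2348241  -0.43067283]
```

View pics/s4.png

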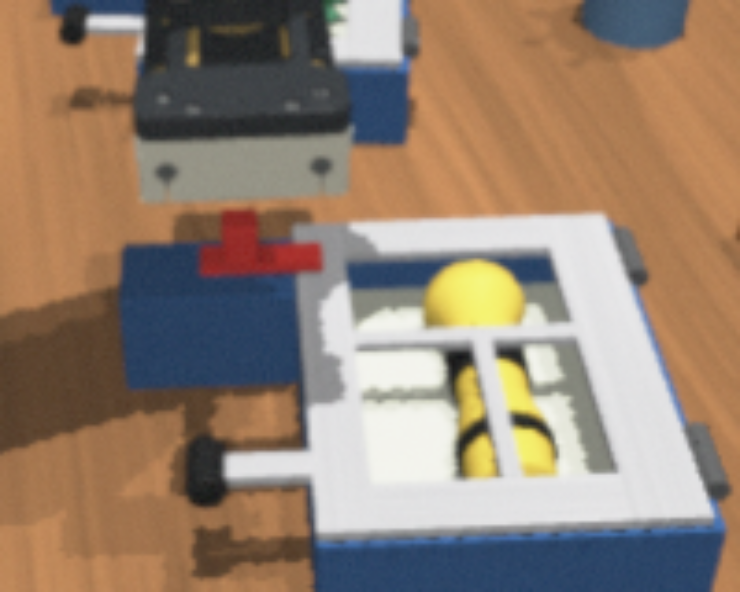

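View pics/c4.png

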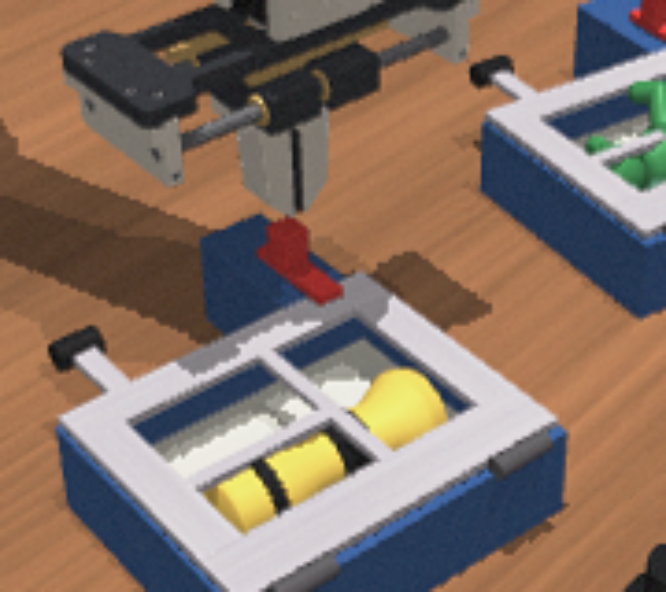

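View pics/w4.png

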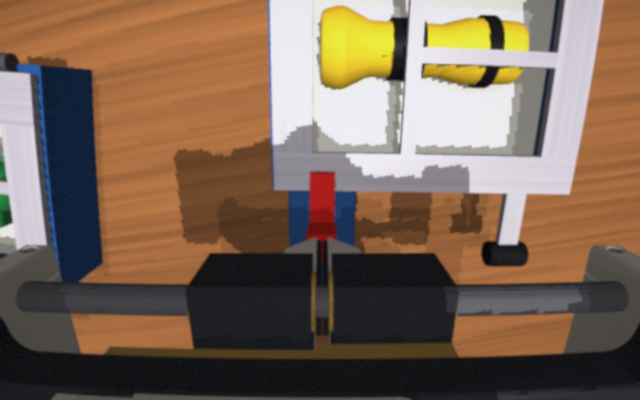

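```bash
python3 - <<'E'
from h import *
s=cam("scene");d=cam("side");st=arm.observe();w=cam("wrist",st);p=st["tool_pos"]
for n,m in(("s",s),("d",d),("w",w)): print(n,proj(m,p),proj(m,[562.5,-80,82.5]),proj(m,[526,-190,52.5]))
u=(220+298/3.7,140+210/3.7)
print(u)
for z in(60,70,80,90,100,110): q=onz(s,*u,z);print(q, proj(d,q))
print(st)
E
```

```text
s [298.27377681 210.02901787] [297.87486536 200.94569896] [240.77645431 233.74043507]
d [315.3466407  248.84016961] [315.43898424 238.76271765] [305.49888927 307.18755535]
w [321.9330506  230.29766387] [322.53087357 244.22544391] [503.52668196 251.67627081]
(300.5405405405405, 196.75675675675674)
[533.54402383 -43.74395353  60.        ] [294.93134497 238.41192739]
[543.85593315 -54.02222332  70.        ] [301.65293203 236.63350148]
[554.16784246 -64.3004931   80.        ] [308.6343571  234.78580685]
[564.47975178 -74.57876289  90.        ] [315.89055246 232.8648311 ]
[574.79166109 -84.85703267 100.        ] [323.43758036 230.8662554 ]
[585.10357041 -95.13530245 110.        ] [331.29273783 228.78542576]
{'time_s': 3.575, 'joint_pos': array([ 0.54353147,  0.55317074, -0.57290302,  1.86158996,  0.38291451,
        0.83688232, -1.95148429]), 'joint_velocities': array([-0.00142004,  0.00054533, -0.0001339 ,  0.00163855,  0.00016429,
       -0.0002226 , -0.00145339]), 'joint_torque': array([ 5.12492828e-03, -5.11531341e+01, -8.16946059e+00, -2.18494928e+01,
       -1.89061911e-02, -1.08271376e-01,  7.52539872e-04]), 'tool_pos': array([561.94112064, -79.46863393,  61.10035608]), 'eef_rot': array([ 0.70542808, -0.05352273, -0.70429142, -0.0589927 ]), 'ft_force': array([-0.49155037,  0.28368889,  0.1082482 ]), 'torque': array([0.05893971, 0.00728655, 0.02970852]), 'grip_width': 0.004966246068207312}
```

```bash
python3 - <<'E'
from h import *
s=cam("scene");d=cam("side");st=arm.observe();w=cam("wrist",st);p=st["tool_pos"]
def ony(m,u,v,y): o,r=ray(m,u,v);return o+r*(y-o[1])/r[1]
v=lambda a,b:(250+a/3.7,180+b/3.7)
print("open near tip, y=-104/-115:",ony(d,*v(240,237),-104),ony(d,*v(240,237),-115))
print("plate bottom y=-145/-175 ",ony(d,*v(245,200),-145),ony(d,*v(245,200),-175))
for k in (0,10,20,30,40): print(k,proj(w,p+[0,0,k]),proj(s,p+[0,0,k]),proj(d,p+[0,0,k]))
E
python3 - <<'E'
import cv2
b=cv2.imread("pics/c4.png")
a=cv2.imread("pics/w4.png")[200:300,240:400]
cv2.imwrite("pics/w4c.png",cv2.resize(a,None,fx=5,fy=5))
E
```

```text
open near tip, y=-104/-115: [ 557.11856074 -104.           91.88900189] [ 555.2032639  -115.          101.11513726]
plate bottom y=-145/-175  [ 552.3012374 -145.         143.6234321] [ 546.91022147 -175.          167.53423148]
0 [321.9330506  230.29766387] [298.27377681 210.02901787] [315.3466407  248.84016961]
10 [321.83116673 236.93908671] [298.08072861 205.7055301 ] [315.20177585 244.10744484]
20 [321.71898052 244.24983386] [297.88506215 201.32542503] [315.05437645 239.28964304]
30 [321.59486827 252.33500409] [297.68672215 196.88754482] [314.90437933 234.38457823]
40 [321.45685192 261.3225362 ] [297.48565172 192.39069881] [314.75171936 229.38999379]
```

View pics/w4c.png

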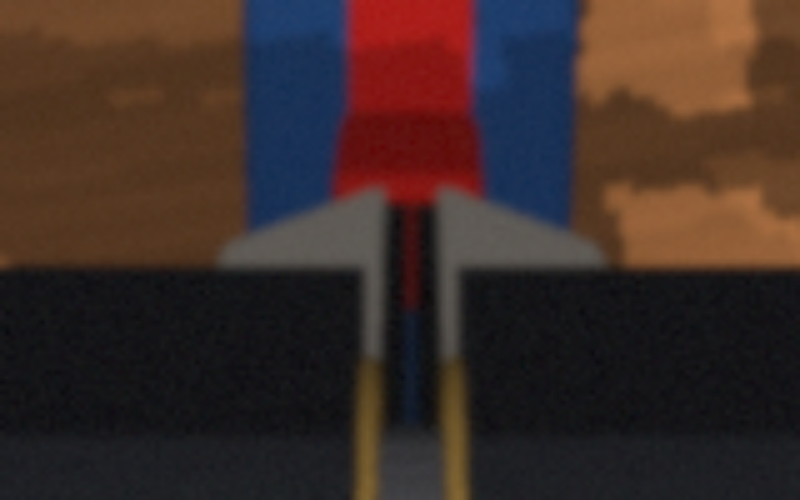

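All three views agree. The real fingertips are at z≈90, about 29 mm above the reported TCP, and the pads closed above the knob top without touching it. I'll reopen and go down in small steps, checking as I go.

Call:
{"fn": "apply_moves", "kwargs": {"series": [0,0,0,0,0,0,0,0,0,0,0,0,0,0,0,0,0,0,0,0,-8,0,0,0,0,0,-14,0,0,0], "grip": 0.5}}

```text
time_s: 4.2
tool_pos: [561.6, -79.5, 46.4]
eef_rot: [0.705, -0.054, -0.704, -0.059]
ft_force: [-0.2, -0.1, -0.6]
grip_width: 0.485
```

```bash
python3 - <<'E'
from h import *
st=arm.observe();a=arm.snapshot("scene")
print(st["tool_pos"],st["grip_width"],st["ft_force"])
im=arm.snapshot("side");im=np.hstack([im[190:290,260:380],a[150:250,240:360]])
cv2.imwrite("pics/s5.png",cv2.resize(im[:,:,::-1],None,fx=3.3,fy=3.3))
E
```

```text
[561.60258182 -79.49067798  46.36176288] 0.48470847575101 [-0.18420153 -0.12022245 -0.55346342]
```

View pics/s5.png

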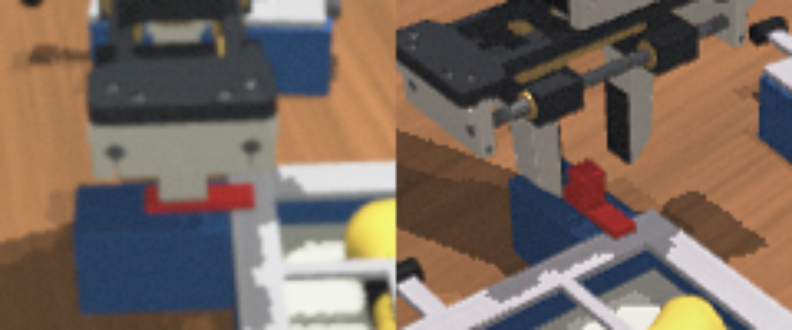

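A reported TCP of 46 with no contact confirms the offset. The real tips are at about 75, straddling the knob. Going down another 11 mm, then closing.

Call:
{"fn": "apply_moves", "kwargs": {"series": [0.5,0,-6,0,0,0,0.5,0,-11,0,0,0,0.5,0,-11,0,0,0,0.5,0,-11,0,0,0,0.5,0,-11,0,0,0]}}

```text
time_s: 4.92
tool_pos: [561.7, -79.4, 35.2]
eef_rot: [0.705, -0.053, -0.705, -0.059]
ft_force: [0.1, -0.2, -0.6]
grip_width: 0.5
```

Call:
{"fn": "apply_moves", "kwargs": {"series": [0,0,0,0,0,0,0,0,0,0,0,0,0,0,0,0,0,0,0,0,0,0,0,0,0,0,0,0,0,0], "grip": 0}}

```text
time_s: 5.55
tool_pos: [561.8, -78.9, 35.2]
eef_rot: [0.705, -0.053, -0.705, -0.059]
ft_force: [0.0, 0.9, 0.2]
grip_width: 0.168
```

```bash
python3 - <<'E'
from h import *
st=arm.observe();a=arm.snapshot("scene")
print(st["tool_pos"],st["grip_width"],st["ft_force"])
im=arm.snapshot("side");im=np.hstack([im[190:290,260:380],a[150:250,240:360]])
cv2.imwrite("pics/s6.png",cv2.resize(im[:,:,::-1],None,fx=3.3,fy=3.3))
E
```

```text
[561.80792186 -78.93278774  35.24264149] 0.16824219050384254 [0.01932582 0.85185824 0.19855232]
```

View pics/s6.png

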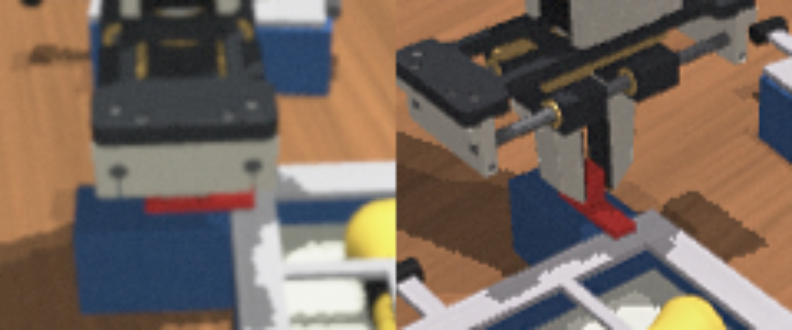

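The knob is gripped: 0.168 × 92 ≈ 15.5 mm. Pulling back along -x of the jig.

Call:
{"fn": "apply_moves", "kwargs": {"series": [-6,1,0,0,0,0,-12,2,0,0,0,0,-18,3,0,0,0,0,-23.5,4,0,0,0,0,-23.5,4,0,0,0,0]}}

```text
time_s: 6.28
tool_pos: [538.4, -74.8, 35.3]
eef_rot: [0.705, -0.053, -0.704, -0.059]
ft_force: [3.3, 0.9, -4.1]
grip_width: 0.169
```

Call:
{"fn": "apply_moves", "kwargs": {"series": [-1,0.2,0,0,0,0,-2,0.3,0,0,0,0,-3,0.5,0,0,0,0,-4,0.7,0,0,0,0,-4,0.7,0,0,0,0]}}

```text
time_s: 6.9
tool_pos: [538.5, -74.8, 35.4]
eef_rot: [0.708, -0.053, -0.702, -0.06]
ft_force: [14.3, 0.2, -15.3]
grip_width: 0.173
```

At the stop: the tool moved no further and the force rose to 14 N. Releasing and rising.

Call:
{"fn": "apply_moves", "kwargs": {"series": [0,0,0,0,0,0,0,0,0,0,0,0,0,0,0,0,0,0,0,0,0,0,0,0,0,0,20,0,0,0], "grip": 0.55}}

```text
time_s: 7.52
tool_pos: [536.7, -74.6, 54.9]
eef_rot: [0.707, -0.053, -0.703, -0.06]
ft_force: [0.1, 0.0, 0.0]
grip_width: 0.548
```

Call:
{"fn": "apply_moves", "kwargs": {"series": [0,0,30,0,0,0,0,0,60,0,0,0,-10,-40,70,0,0,0,-15,-80,70,0,0,0,-15,-90,70,0,0,0]}}

```text
time_s: 8.15
tool_pos: [521.3, -168.4, 126.3]
eef_rot: [0.707, -0.055, -0.703, -0.061]
ft_force: [-0.3, 0.1, -0.1]
grip_width: 0.549
```

```bash
python3 - <<'E'
from h import *
st=arm.observe();a=arm.snapshot("scene")
print(st["tool_pos"],st["grip_width"],st["ft_force"],R.from_quat(st["eef_rot"]).as_matrix().round(3))
im=arm.snapshot("side");im=np.hstack([im[190:340,260:380],a[150:300,220:340]])
cv2.imwrite("pics/s7.png",cv2.resize(im[:,:,::-1],None,fx=3.3,fy=3.3))
st=arm.observe();cv2.imwrite("pics/w7.png",arm.snapshot("wrist")[:,:,::-1])
w=cam("wrist",st);print(proj(w,[538.5,-75.5,82.5]),proj(w,[526,-190,52.5]))
E
```

```text
[ 521.34076232 -168.4152389   126.32959012] 0.549381270033827 [-0.27856905  0.07245827 -0.14495251] [[ 0.007 -0.163 -0.987]
 [ 0.007 -0.987  0.163]
 [-1.    -0.008 -0.005]]
[192.50257263 204.67759565] [352.33473334 186.17706702]
```

View pics/s7.png

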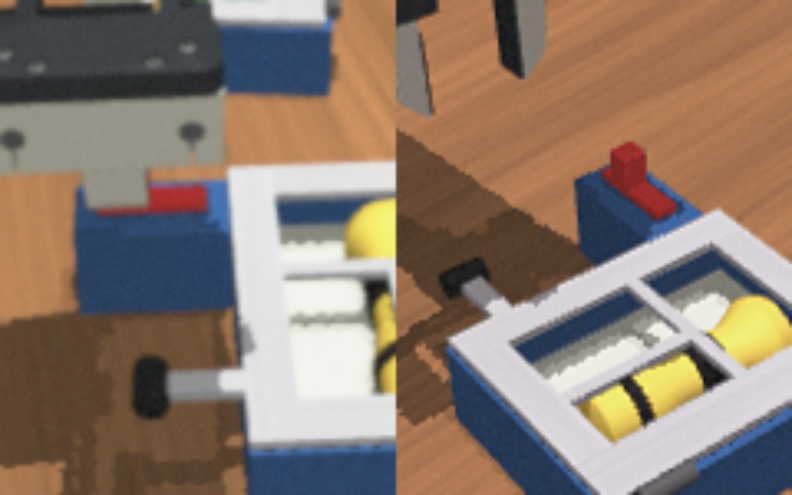

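View pics/w7.png

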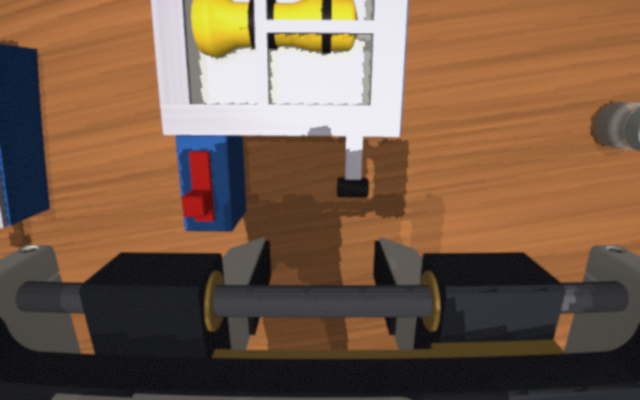

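The catch is back: in the scene crop its tongue ends near (665,210), clear of the mask edge. The wrist view shows the grip at (352,187), as predicted. Moving onto the grip with the tips about 14 mm below the roller axis.

Call:
{"fn": "apply_moves", "kwargs": {"series": [4.7,-21.6,-10,0,0,0,4.7,-21.6,-30,0,0,0,4.7,-21.6,-55,0,0,0,4.7,-21.6,-75,0,0,0,4.7,-21.6,-75,0,0,0]}}

```text
time_s: 8.93
tool_pos: [524.8, -184.6, 48.1]
eef_rot: [0.705, -0.052, -0.704, -0.06]
ft_force: [-0.6, -0.1, 0.6]
grip_width: 0.547
```

```bash
python3 - <<'E'
from h import *
st=arm.observe();a=arm.snapshot("scene")
print(st["tool_pos"],st["grip_width"],st["ft_force"])
im=arm.snapshot("side");im=np.hstack([im[190:340,240:360],a[150:300,190:310]])
cv2.imwrite("pics/s8.png",cv2.resize(im[:,:,::-1],None,fx=3.3,fy=3.3))
E
```

```text
[ 524.79278545 -184.55663606   48.07755734] 0.5474130835053665 [-0.60618603 -0.06101296  0.58725675]
```

View pics/s8.png

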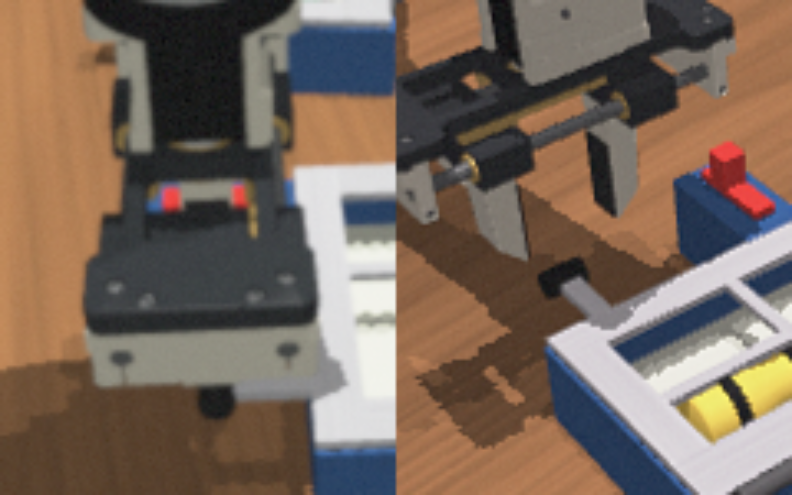

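Call:
{"fn": "apply_moves", "kwargs": {"series": [1,-5.5,-5,0,0,0,1,-5.5,-18,0,0,0,1,-5.5,-30,0,0,0,1,-5.5,-38,0,0,0,1,-5.5,-38,0,0,0]}}

```text
time_s: 9.65
tool_pos: [527.1, -190.3, 11.4]
eef_rot: [0.706, -0.052, -0.704, -0.06]
ft_force: [-1.2, 0.2, 0.0]
grip_width: 0.552
```

```bash
python3 - <<'E'
from h import *
st=arm.observe();a=arm.snapshot("scene")
print(st["tool_pos"],st["grip_width"],st["ft_force"])
im=arm.snapshot("side");im=np.hstack([im[190:340,240:360],a[150:300,190:310]])
cv2.imwrite("pics/s9.png",cv2.resize(im[:,:,::-1],None,fx=3.3,fy=3.3))
E
```

```text
[ 527.07951145 -190.31647695   11.39005626] 0.551966005529116 [-1.18731577  0.18676971  0.04666127]
```

View pics/s9.png

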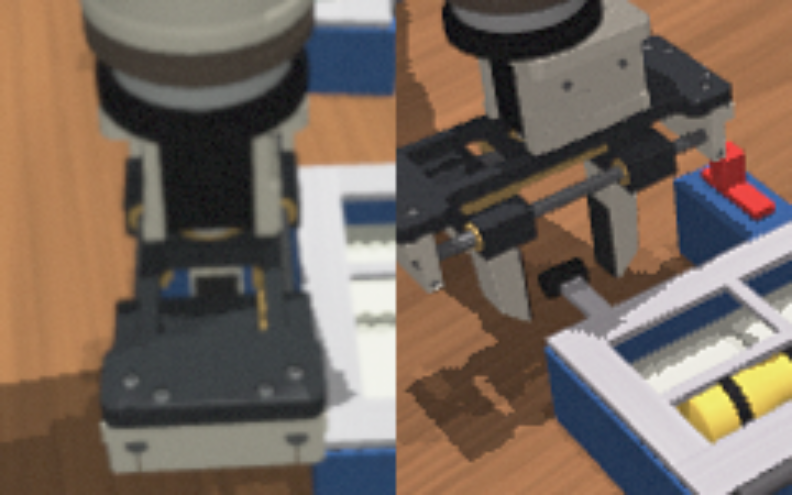

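The roller at (562,278) in the scene crop lies between the two tips at (527,318) and (622,275), slightly above them. Closing.

Call:
{"fn": "apply_moves", "kwargs": {"series": [-0.5,0,0,0,0,0,-0.5,0,0,0,0,0,-0.5,0,0,0,0,0,-0.5,0,0,0,0,0,-0.5,0,0,0,0,0], "grip": 0}}

```text
time_s: 10.38
tool_pos: [527.8, -189.7, 12.6]
eef_rot: [0.707, -0.052, -0.703, -0.06]
ft_force: [0.4, 3.4, 1.6]
grip_width: 0.258
```

```bash
python3 - <<'E'
from h import *
st=arm.observe();a=arm.snapshot("scene")
print(st["tool_pos"],st["grip_width"],st["ft_force"])
im=arm.snapshot("side");im=np.hstack([im[190:340,240:360],a[150:300,190:310]])
cv2.imwrite("pics/s10.png",cv2.resize(im[:,:,::-1],None,fx=3.3,fy=3.3))
x=np.array([.9855,-.1697,0])
for t in np.radians(np.arange(0,76,6)): print(round(np.degrees(t)),(185*(1-np.cos(t))*x+[0,0,185*np.sin(t)]).round(1))
E
```

```text
[ 527.8254617  -189.68708145   12.5547573 ] 0.25803840125425076 [0.38001468 3.37122749 1.56571402]
0 [0. 0. 0.]
6 [ 1.  -0.2 19.3]
12 [ 4.  -0.7 38.5]
18 [ 8.9 -1.5 57.2]
24 [15.8 -2.7 75.2]
30 [24.4 -4.2 92.5]
36 [ 34.8  -6.  108.7]
42 [ 46.8  -8.1 123.8]
48 [ 60.3 -10.4 137.5]
54 [ 75.2 -12.9 149.7]
60 [ 91.2 -15.7 160.2]
66 [108.2 -18.6 169. ]
72 [126.  -21.7 175.9]
```

View pics/s10.png

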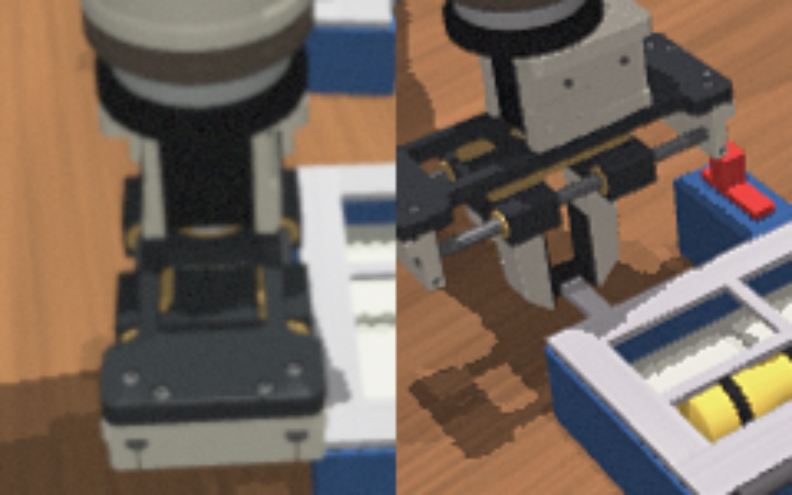

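Gripped on the roller: 0.258 × 92 ≈ 23.7 mm. Lifting along the arc.

Call:
{"fn": "apply_moves", "kwargs": {"series": [0.3,0,10,0,0,0,2,-0.3,26,0,0,0,5.4,-0.9,45,0,0,0,11,-1.9,63,0,0,0,11,-1.9,63,0,0,0]}}

```text
time_s: 11.1
tool_pos: [539.2, -191.6, 77.4]
eef_rot: [0.707, -0.052, -0.703, -0.06]
ft_force: [-0.5, 2.8, 1.3]
grip_width: 0.257
```

```bash
python3 - <<'E'
from h import *
st=arm.observe();a=arm.snapshot("scene")
print(st["tool_pos"],st["grip_width"],st["ft_force"],R.from_quat(st["eef_rot"]).as_matrix()[:,0])
im=arm.snapshot("side");im=np.hstack([im[140:340,240:360],a[100:300,190:310]])
cv2.imwrite("pics/s11.png",cv2.resize(im[:,:,::-1],None,fx=2.9,fy=2.9))
E
```

```text
[ 539.17201715 -191.60368696   77.39436197] 0.2570602825749781 [-0.45176566  2.83661453  1.25856872] [ 0.00745596  0.0105952  -0.99991607]
```

View pics/s11.png

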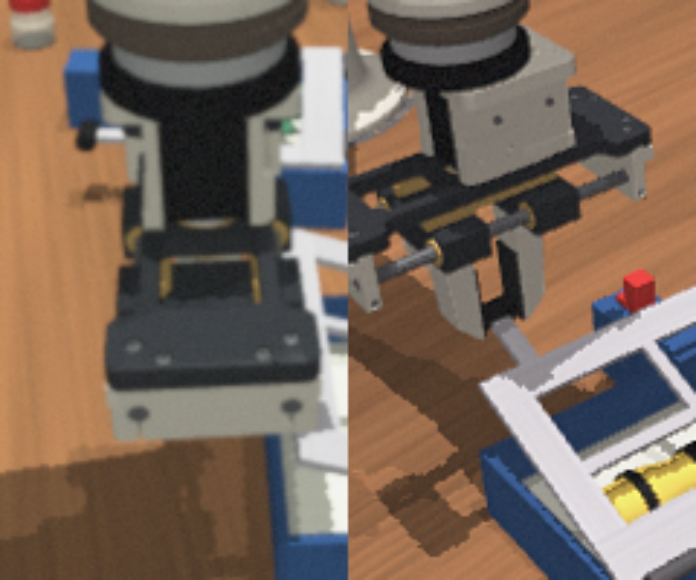

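The mask is rising with the roller still held. Lift so far is about 20°. Continuing.

Call:
{"fn": "apply_moves", "kwargs": {"series": [7,-1.2,16,0,0,0,16,-2.8,33,0,0,0,27,-4.7,49,0,0,0,39.5,-6.8,63.5,0,0,0,39.5,-6.8,63.5,0,0,0]}}

```text
time_s: 11.82
tool_pos: [578.4, -198.4, 140.8]
eef_rot: [0.707, -0.052, -0.703, -0.06]
ft_force: [-2.9, 2.4, 5.3]
grip_width: 0.256
```

```bash
python3 - <<'E'
from h import *
st=arm.observe();a=arm.snapshot("scene")
print(st["tool_pos"],st["grip_width"],st["ft_force"],R.from_quat(st["eef_rot"]).as_matrix()[:,0])
im=arm.snapshot("side");im=np.hstack([im[140:340,240:380],a[100:300,200:340]])
cv2.imwrite("pics/s12.png",cv2.resize(im[:,:,::-1],None,fx=2.8,fy=2.8))
E
```

```text
[ 578.41228543 -198.40439226  140.83456882] 0.2560664156993875 [-2.92251123  2.37803205  5.34419145] [ 0.00653992  0.01069258 -0.99992145]
```

View pics/s12.png

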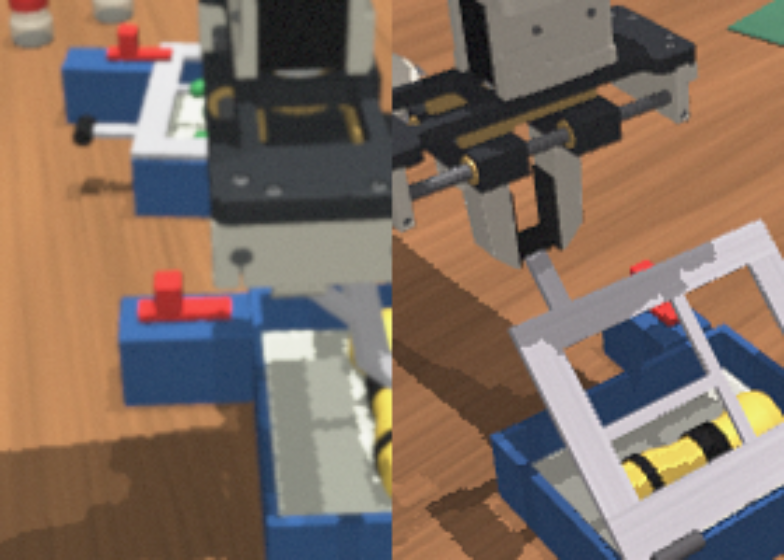

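Call:
{"fn": "apply_moves", "kwargs": {"series": [14,-2.4,13.2,0,0,0,29,-5,25,0,0,0,45.5,-7.9,35,0,0,0,60,-10.3,42,0,0,0,60,-10.3,42,0,0,0]}}

```text
time_s: 12.55
tool_pos: [638.3, -208.7, 182.4]
eef_rot: [0.707, -0.052, -0.703, -0.06]
ft_force: [-0.5, 1.6, 5.7]
grip_width: 0.253
```

```bash
python3 - <<'E'
from h import *
st=arm.observe();a=arm.snapshot("scene")
print(st["tool_pos"],st["grip_width"],st["ft_force"])
im=arm.snapshot("side");im=np.hstack([im[100:300,260:400],a[60:260,220:360]])
cv2.imwrite("pics/s13.png",cv2.resize(im[:,:,::-1],None,fx=2.8,fy=2.8))
d=st["tool_pos"]-[527.3,-189.7,12.6];h=d@[.9855,-.1697,0];print(np.degrees(np.arctan2(d[2],185-h)),np.hypot(d[2],185-h))
E
```

```text
[ 638.2500447  -208.65982452  182.42084167] 0.2525373198373258 [-0.5054181   1.60137005  5.70843284]
66.8981384586936 184.62625160369174
```

View pics/s13.png

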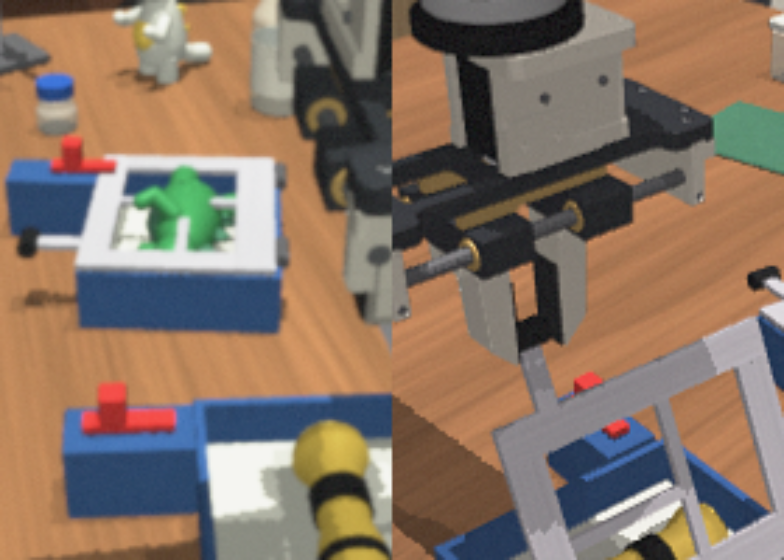

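Reported lift is about 67°, and the fit radius of 184.6 mm matches. Last few degrees now.

Call:
{"fn": "apply_moves", "kwargs": {"series": [5,-0.9,2.2,0,0,0,9,-1.6,3.8,0,0,0,13.4,-2.4,5.2,0,0,0,13.4,-2.4,5.2,0,0,0,13.4,-2.4,5.2,0,0,0]}}

```text
time_s: 13.28
tool_pos: [650.3, -210.8, 187.2]
eef_rot: [0.706, -0.052, -0.703, -0.06]
ft_force: [-4.4, 3.3, 4.3]
grip_width: 0.256
```

```bash
python3 - <<'E'
from h import *
st=arm.observe();a=arm.snapshot("scene")
print(st["tool_pos"],st["grip_width"],st["ft_force"])
cv2.imwrite("pics/s14.png",cv2.resize(a[100:320,200:400,::-1],None,fx=2.7,fy=2.7))
d=st["tool_pos"]-[527.3,-189.7,12.6];h=d@[.9855,-.1697,0];print(np.degrees(np.arctan2(d[2],185-h)),np.hypot(d[2],185-h))
E
```

```text
[ 650.2669329  -210.76000936  187.17235452] 0.255995753193737 [-4.38715328  3.31993881  4.34862568]
70.96124205447387 184.67438942681218
```

View pics/s14.png

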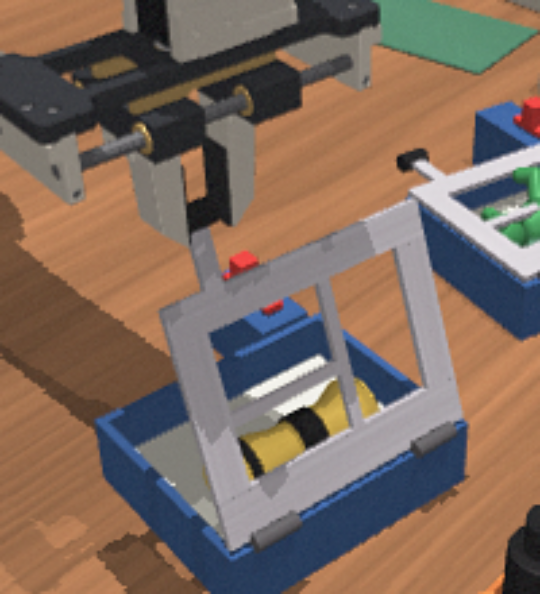

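The mask stands at about 71° with the roller still between the tips at (205,210) in the crop. Releasing, then going straight up.

Call:
{"fn": "apply_moves", "kwargs": {"series": [0,0,0,0,0,0,0,0,0,0,0,0,0,0,0,0,0,0,0,0,0,0,0,0,0,0,0,0,0,0], "grip": 0.55}}

```text
time_s: 13.95
tool_pos: [650.3, -210.9, 187.1]
eef_rot: [0.707, -0.052, -0.703, -0.06]
ft_force: [0.1, -0.3, -0.2]
grip_width: 0.549
```

Call:
{"fn": "apply_moves", "kwargs": {"series": [0,0,20,0,0,0,0,0,50,0,0,0,0,0,90,0,0,0,-50,5,95,0,0,0,-100,10,95,0,0,0]}}

```text
time_s: 14.58
tool_pos: [550.7, -200.5, 284.5]
eef_rot: [0.708, -0.052, -0.702, -0.059]
ft_force: [-0.6, -0.8, 0.6]
grip_width: 0.551
```

Call:
{"fn": "apply_moves", "kwargs": {"series": [-50,0,0,0,0,0,-90,0,0,0,0,0,-90,0,0,0,0,0,-90,0,0,0,0,0,-90,0,0,0,0,0]}}

```text
time_s: 15.2
tool_pos: [462.0, -200.1, 285.1]
eef_rot: [0.708, -0.051, -0.702, -0.059]
ft_force: [-0.3, 0.6, -0.0]
grip_width: 0.549
```

```bash
python3 - <<'E'
from h import *
st=arm.observe();a=arm.snapshot("scene");b=arm.snapshot("side")
print(st["time_s"],st["tool_pos"],st["grip_width"],st["ft_force"])
cv2.imwrite("pics/s15.png",cv2.resize(a[100:320,200:400,::-1],None,fx=2.7,fy=2.7))
cv2.imwrite("pics/d15.png",b[:,:,::-1])
E
```

```text
15.2 [ 462.04756797 -200.07895235  285.06808352] 0.5494400643511611 [-0.26464886  0.57549591 -0.01797542]
```

View pics/s15.png

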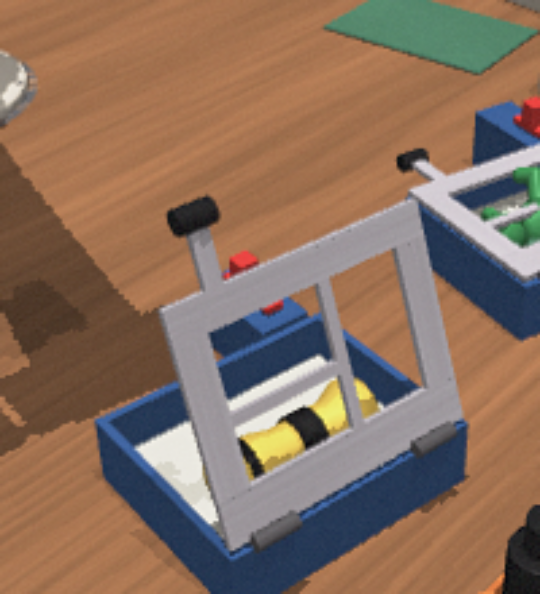

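View pics/d15.png

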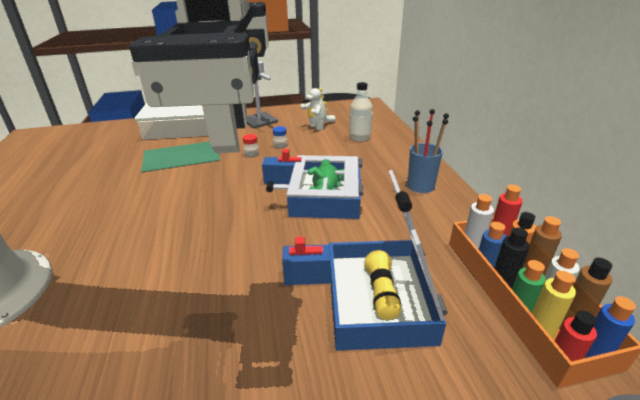

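The mask stands open, the catch is back and the green jig is untouched. The roller is at (271.5,180.4) in the scene view and (404,202) in the side view. I'll check the angle and the catch travel.

```bash
python3 - <<'E'
from h import *
s=cam("scene");d=cam("side")
p=tri((s,271.5,180.4),(d,404,202));x=np.array([.9855,-.1697,0])
q=p-[526,-190,52.5];print(p,np.degrees(np.arctan2(q[2],185-q@x)))
b=arm.snapshot("side");cv2.imwrite("pics/d16.png",cv2.resize(b[225:295,275:345,::-1],None,fx=7,fy=7,interpolation=cv2.INTER_CUBIC))
E
```

```text
[ 644.96883445 -211.1234863   225.20982376] 69.61709463963287
```

View pics/d16.png

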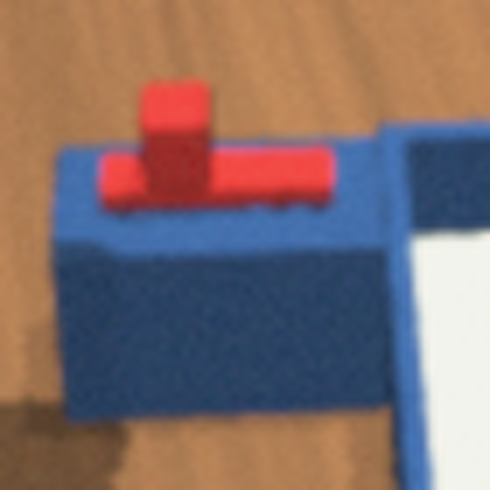

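```bash
python3 - <<'E'
from h import *
d=cam("side");print(onz(d,300.1,239.3,82.5)-onz(d,314.8,238,82.5))
print(arm.job_done())
E
```

```text
[-23.61192002   1.99088448   0.        ]
the job is handed in; nothing more can be done
None
```

The yellow limb's jig is open. Its red catch is fully back and the steel mask stands on its own at about 70°. I handed the job in at about 15 s, with the gripper well clear, and I did not touch the green jig.

- **Catch:** I pulled the knob back about 23.5 mm, until it stopped moving and the force rose to about 14 N. The images confirm about 23.7 mm of travel. Since the catch started a few millimetres back, that fits the 28 mm stop.
- **Mask:** I pinched the roller on its end faces and lifted it along the arc. The reported TCP gave about 71° before release. Triangulating the roller after letting go gave 69.6°, so the two differ by a little over a degree.
- **Missed first grasp:** My first close on the knob caught nothing. The real fingertips were about 29 mm above the reported TCP, which disagrees with the stated tool geometry. I saw this in all three cameras and corrected for it on both grasps.

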